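# Set the lamp dial and snap its guard cover on

### The arm

A 6-joint arm with a two-finger parallel gripper is mounted at the origin on a cart in front of the work surface, level with it; the furniture and walls round the work are solid. World frame = base frame: x ahead of the robot, y to its left, z up, the work surface at z = 0. Lengths are in m, angles in degrees, forces in N, time in s.
With the tool pointing down it reaches from about 0.4 to 0.825 m from the base axis. Payload 7 kg.
Tool frame: the origin (TCP) lies between the finger pads, 19 mm behind the fingertips; this is the grasp point; z points along the fingers, y is the line along which they close (so a half turn about z gives the same grasp; the last joint's range is limited). The gripper opens to 88 mm and grips with 3 to 60 N. Pads are 19 mm wide; open, the fingers measure 130 mm over their backs; the gripper's body (78 mm by 193 mm) begins 47 mm behind the grasp point.
Start: joints at [-59.983, 20.546, 0.682, 0, -70.136, -16.507], TCP at [0.158, -0.656, 0.245] pointing down, gripper open.
Joint ranges: [-176.03, 176.03], [-82.01, 121.73], [-58.28, 71.71], [-173.87, 95.51], [-174.79, -0.11], [-173.66, 173.66]. Speed limits (degrees/s): [136.94, 136.94, 172.46, 180, 180, 180].

### API

Orientations are given as [roll, pitch, yaw] about the fixed x, y, z axes, in that order (R = Rz(yaw) Ry(pitch) Rx(roll)).
In Python, from plant import r gives the robot as it stands.
- The arm moves only by the tool play_rows, never from a script. Its argument "rows" is a list that holds one entry, the list of rows, each a list of 5 numbers: the closure, from 0 (fully open) to 1 (shut), then the shift along the tool's x, y, z each as a share of 0.5 m, from -1 to 1, then the turn about the tool's z as a share of 1.5 rad, from -1 to 1. A call has exactly 8 rows; each row is the pose to reach, as a shift and turn from the pose commanded when the call began, along the tool's axes at that moment; what a row does not reach only later rows make up. A row lasts 1/12 s, in which the tool goes at most 41.7 mm and 7.16 degrees, less where a joint would pass 70% of its speed; a pose out of reach is approached as far as the arm can. A call with a number of a shift or a turn outside -1 to 1 is refused whole. A call with a gripper value outside its range is refused whole. The fingers move at their own pace and stop on an object; "squeeze" is the grip in N (left out, the last holds). Time passes only in rows, so rows that repeat a pose let the fingers close, or fill a call up. It gives the time, the measured TCP pose, the force, the opening and the grip force at its end, in the units of the state.
- r.get_state(): the state, without advancing time (a new reading comes with each control period).
- r.capture(name): name is "scene" or "top" or "wrist"; returns the picture (400x640x3 uint8, red, green, blue); there is no depth.
- r.camera_info(name): a dict with "fovy" (degrees; the focal length in pixels is half the picture's height over the tangent of half this angle, whatever the lens; pixels are square), "cx", "cy" (the principal point, pixels), "pose" (4x4, takes a point from camera to world coordinates). Camera axes: x right, y down, z forward; pixel columns grow to the right and rows downward; lengths in m; the calibration is good to about 2 mm. A picture is of the moment at which its call begins: read the wrist's pose just before it. camera_info takes no time and is no camera call; for the wrist camera it gives the pose at the moment of the call.
- r.close_job(): hands the job in; it is judged then, once.
The state is a dict: "time_s": time; "joints": joint angles; "qd": joint speeds; "joint_torque": joint torques, N m; "tcp_pos": TCP position; "eef_rot": TCP orientation; "contact_force": force on the tool from outside, world axes, zero at the start; "moment": the same for the moment, N m; "gripper_width": finger opening in m; "gripper_force": force on a finger pad.
Only numpy, scipy, OpenCV 4.12 (cv2) and the standard library are available. Lean on these libraries where they do the work, as an engineer would, in place of code of your own. Each camera call takes 0.05 s, during which the arm holds its last target. There are 200 camera calls.

### The job

On the grey lamp control unit, turn the black dial until its white pointer stands at the red index mark. Then pick up the yellow guard cover, push it straight down over the dial, its two side windows over the steel catches, until it snaps past both, and keep pressing it firmly down onto its rubber gasket: finish while still holding it pressed down. Leave the other things on the bench where they are.

Things in the scene. Friction and masses are not known exactly. Their poses are not given: they have to be found in the camera images.
- unit: Grey lamp control unit, fixed to the bench; its yaw varies. Housing 120 x 110 x 36 mm (x, y, z); origin at the centre of its underside, on the bench; z up, x towards its back. The gasket and a square plinth with the dial stand on it.
- plinth_top (a point): Centre of the plinth's top, 62 mm above the bench, axes as the unit's. The plinth is 60 x 60 mm and rises from the housing (z = 36 mm); its top 5 mm taper in by 3 mm a side as a lead-in.
- catch_a: Sprung steel catch in the middle of the plinth's +y face (body catch_b: the same on the -y face), 16 mm wide in x, standing 4.5 mm out; origin on the plinth face at the height of its peak, 49.5 mm above the bench. It gives way inward when the cover's rim is pushed past it.
- catch_b: The same sprung catch on the plinth's -y face.
- dial_grip (a point): Point on the dial's axis at the top of its black grip bar, 88 mm above the bench. The bar is 34 mm long (x of this frame), 12 mm wide (y) and reaches 22 mm down to a thin disc; with the tool down and the TCP here the fingers pinch the bar across y and clear the disc. x turns with the dial and points to the end with the white pointer.
- dial_pointer (a point): Point the white pointer aims at: 20 mm from the dial's axis, level with the plinth top; turns with the dial, its x points outward from the axis. The dial turns about the vertical with light friction (0.03 N m), stays where it is left and has room 2 rad either side of the unit's x.
- index_mark (a point): The red index mark on the plinth top, 20 mm from the dial's axis; its x points outward from the axis. When the dial is set, dial_pointer and this point coincide. At the start it lies 0.4 to 1.4 rad clockwise (seen from above) of the pointer. It cannot be pushed.
- cover: Yellow guard cover with black handle, loose, about 90 g, standing open side down. Box 69 x 69 x 56 mm, walls 3 mm, inside 63 x 63 x 53 mm deep (1.5 mm play a side on the plinth). Origin at the centre of its open rim; z up. Only its +y and -y walls have a window (24 mm wide, 5 to 17 mm above the rim) for the catches: its x must lie along the unit's x, either way round.
- cover_rim (a point): Centre of the cover's open rim (same as its origin). Heights of the rim above the bench while the cover is pressed on: about 55 mm it meets the catches; the push rises to a peak of some 8 to 16 N at about 49 mm, then drops suddenly, and by 43 mm the catches have sprung into the windows; 41 mm it meets the gasket; 38 mm is the lowest possible.
- cover_handle (a point): Place to grip the cover: in its black handle bar, 80 mm above the rim, 4 mm below the bar's top. The bar runs 44 mm along the cover's x, is 14 mm wide in y and 28 mm high (56 to 84 mm above the rim). With the TCP here and the tool down the fingertips clear the cover's top by 5 mm.
- gasket: Black rubber gasket frame, 72 x 72 x 5 mm outside, round the plinth's foot; origin at the centre of its underside, 36 mm above the bench when free. It is sprung: 1 N to start, 2.5 N per mm, 3 mm of travel (8.5 N), then solid.
- bottle_medium: Bystander: glass bottle, pink content, blue cap, 55 x 55 x 110 mm; origin under its centre.
- bottle_oil: Bystander: glass bottle with orange cap, 55 x 55 x 110 mm; origin under its centre.
- beaker: Bystander: small clear beaker, 46 x 46 x 57 mm; origin under its centre.
- timer: Bystander: white bench timer, 62 x 66 x 25 mm; origin under its centre.
- slide_box: Bystander: dark red slide box, 68 x 98 x 32 mm; origin under its centre.

How it is judged (in metres and radians):
On the way, in this order (a step that is already met when the one before it is completed fails the run):
1. the dial's pointer stands at the red mark (within 0.15 rad) while the cover is still off (angle between the x axis of dial_pointer and the x axis of index_mark, either way round below 0.15 rad and distance between dial_pointer and index_mark below 0.01 m and horizontal distance between cover and unit above 0.05 m), for 0.2 s.
2. the cover has snapped past the catches, square on the plinth (angle between the x axis of dial_pointer and the x axis of index_mark, either way round below 0.15 rad and distance between dial_pointer and index_mark below 0.01 m and z of cover in the frame of unit between 0.034 and 0.043 m and horizontal distance between cover and unit below 0.003 m and angle between the x axis of cover and the x axis of unit, either way round below 0.08 rad and angle between the z axis of cover and the z axis of unit, either way round below 0.04 rad and angle between cover's own z axis and vertical below 0.5 rad), for 0.1 s.
At the end, for the whole second after the job is handed in: Pointer within 0.15 rad of the red mark; cover snapped on: rim at most 41.2 mm above the unit's underside, centred within 3 mm, x within 0.08 rad of the unit's, tilt within 0.04 rad; more than 3 N of fingers on the cover and more than 4 N of cover on the gasket (angle between the x axis of dial_pointer and the x axis of index_mark, either way round below 0.15 rad and distance between dial_pointer and index_mark below 0.01 m and z of cover in the frame of unit between 0.034 and 0.0412 m and horizontal distance between cover and unit below 0.003 m and angle between the x axis of cover and the x axis of unit, either way round below 0.08 rad and angle between the z axis of cover and the z axis of unit, either way round below 0.04 rad and angle between cover's own z axis and vertical below 0.5 rad and contact force between cover and gasket above 4 N and contact force between the fingers and cover above 3 N); the arm keeps its last pose, push and grip.
It fails at once if bottle medium pushed more than 30 mm from its place or knocked over (distance of bottle_medium from where it was at the start of the episode above 0.03 m or angle between bottle_medium's own z axis and vertical above 0.5 rad).
It fails at once if bottle oil pushed more than 30 mm from its place or knocked over (distance of bottle_oil from where it was at the start of the episode above 0.03 m or angle between bottle_oil's own z axis and vertical above 0.5 rad).
It fails at once if beaker pushed more than 30 mm from its place or knocked over (distance of beaker from where it was at the start of the episode above 0.03 m or angle between beaker's own z axis and vertical above 0.5 rad).
It fails at once if timer pushed more than 30 mm from its place or knocked over (distance of timer from where it was at the start of the episode above 0.03 m or angle between timer's own z axis and vertical above 0.5 rad).
It fails at once if slide box pushed more than 30 mm from its place or knocked over (distance of slide_box from where it was at the start of the episode above 0.03 m or angle between slide_box's own z axis and vertical above 0.5 rad).
It also fails if it takes over 66 s, if anything falls off the work surface, if the arm or the gripper's body presses on something with over 40 N, if the wrist force passes 120 N, or if a joint passes its speed limit or range.

## Working session

There is one attempt and no reset: what is moved stays moved. The work goes in short steps, Python scripts to look and compute and a tool call to move; the robot and the scene stay as the last step left them, time stands still between calls to the robot, and variables do not carry over. Pictures are saved under pics/ and viewed, at most 10 in all, crops included, and the job is handed in when it is done.

Besides the shell and the picture viewer there is one more tool, called after ">>>" in YAML: its name, and indented under it one key for each argument. play_rows: Moves the arm, as the interface text tells. Its arguments: {"type":"object","properties":{"rows":{"type":"array","items":{"type":"array","items":{"type":"array","items":{"type":"number"}}}},"squeeze":{"type":"number"}},"required":["rows"]}

```bash
mkdir -p pics; ls; python3 - <<'E'
from plant import r
import cv2,numpy as np
s=r.get_state();print(s)
for n in("scene","top"):
    im=r.capture(n);cv2.imwrite(f"pics/{n}0.png",im[:,:,::-1]);i=r.camera_info(n);print(n,i['fovy'],i['cx'],i['cy'],np.round(i['pose'],3).tolist())
E
```

```text
pics
{'time_s': 0.0, 'joints': array([-5.99839167e+01,  2.05912274e+01,  6.31245874e-01, -1.89901956e-02,
       -7.01351383e+01, -1.65085774e+01]), 'qd': array([-0.04895527, -0.07572937,  0.0134243 ,  0.04238532,  0.0491984 ,
       -0.02058341]), 'joint_torque': array([-6.14140981e-05, -5.82718313e+01,  2.93056995e+01,  6.99693963e+00,
        6.89837529e-03, -1.31207166e-04]), 'tcp_pos': array([ 0.15753531, -0.65587209,  0.24440936]), 'eef_rot': array([ 1.79903728e+02, -9.91574024e-03, -1.66498954e+02]), 'contact_force': array([ 0.72484465, -0.47524833,  0.4094556 ]), 'moment': array([0.00645238, 0.02195282, 0.01371801]), 'gripper_force': 0.0, 'gripper_width': 0.08752526985719541}
scene 54.2116969336187 310.7626594419764 204.77779818260586 [[0.75, 0.294, -0.592, 1.03], [0.661, -0.357, 0.66, -0.429], [-0.017, -0.887, -0.462, 0.493], [0.0, 0.0, 0.0, 1.0]]
top 42.259620785842884 325.9614842270751 195.00095808858472 [[-0.017, -0.989, 0.149, 0.378], [-1.0, 0.019, 0.015, 0.115], [-0.017, -0.148, -0.989, 1.111], [0.0, 0.0, 0.0, 1.0]]
```

View pics/top0.png

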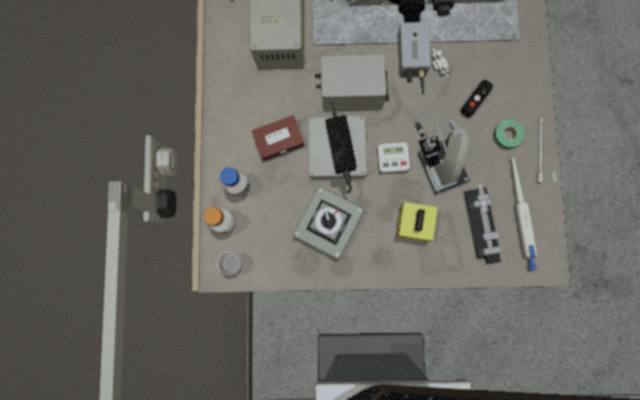

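View pics/scene0.png

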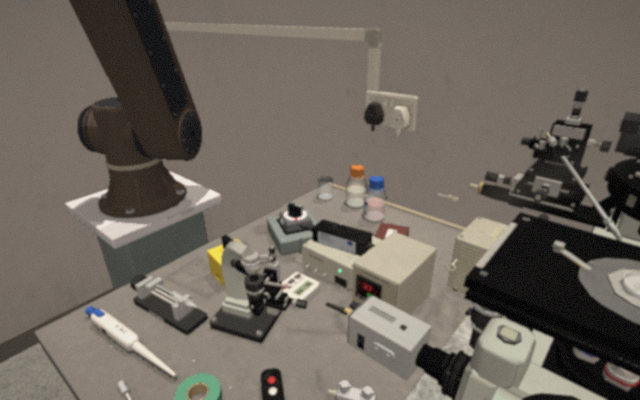

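The top view shows the unit at about (329,222) with its dial, and the cover at (418,221) with its black handle roughly along image vertical. The scene view shows the microscope and timer beyond them. I'll make coarse measurements first.

```bash
cat > h.py <<'E'
from plant import r
import cv2,numpy as np
def cast(n,uv,z,info=None):
    i=info or r.camera_info(n);P=np.array(i['pose']);f=200/np.tan(np.radians(i['fovy']/2))
    uv=np.atleast_2d(np.float64(uv));d=np.c_[(uv[:,0]-i['cx'])/f,(uv[:,1]-i['cy'])/f,np.ones(len(uv))]@P[:3,:3].T
    return P[:3,3]+d*((z-P[2,3])/d[:,2])[:,None]
def blob(m):
    c,_=cv2.findContours(m.astype(np.uint8),cv2.RETR_EXTERNAL,cv2.CHAIN_APPROX_NONE)
    return max(c,key=cv2.contourArea)
def toolshift(p,yaw_to=None):
    "fractions to bring TCP to world p (tool down), turn in shares"
    s=r.get_state();rx,ry,rz=np.radians(s['eef_rot'])
    from scipy.spatial.transform import Rotation as R
    M=R.from_euler('xyz',[rx,ry,rz]).as_matrix()
    t=M.T@(np.array(p)-s['tcp_pos'])/0.5
    out=np.round(t,4).tolist()
    if yaw_to is not None:
        y=np.radians(yaw_to);a=M[:2,0];ang=y-np.arctan2(a[1],a[0]);ang=(ang+np.pi/2)%np.pi-np.pi/2
        out.append(round(-ang/1.5,4))
    return out
E
python3 - <<'E'
from h import *
im=cv2.imread('pics/top0.png');hsv=cv2.cvtColor(im,cv2.COLOR_BGR2HSV)
m=cv2.inRange(hsv,(22,120,80),(35,255,255));c=blob(m);rc=cv2.minAreaRect(c);print('cover',rc)
print(cast('top',cv2.boxPoints(rc),.056).round(4).tolist(),cast('top',[rc[0]],.056))
print('unit',cast('top',[(329,223)],.036), 'dial',cast('top',[(329,220)],.08))
print('timer',cast('top',[(394,158)],.0),'bottle',cast('top',[(220,225)],.05))
i=r.camera_info('wrist');print(i['fovy'],i['cx'],i['cy'],np.round(i['pose'],3).tolist())
u=cv2.resize(im[180:270,280:450],None,fx=4.7,fy=4.7,interpolation=cv2.INTER_CUBIC);cv2.imwrite('pics/z.png',u)
s=r.get_state();print(toolshift([.36,.02,.30],180))
E
```

```text
cover ((406.75, 228.25001525878906), (43.82535934448242, 23.71451759338379), 54.46232223510742)
[[0.4878, 0.0116, 0.056], [0.5154, -0.0289, 0.056], [0.4415, -0.0775, 0.056], [0.4144, -0.0374, 0.056]] [[ 0.46452495 -0.03313667  0.056     ]]
unit [[0.48011672 0.12518208 0.036     ]] dial [[0.48194039 0.12464232 0.08      ]]
timer [[ 0.62361474 -0.01932687  0.        ]] bottle [[0.47885276 0.3499409  0.05      ]]
64.9264637646881 318.1585674341303 198.63453440544365 [[-0.233, 0.936, 0.265, 0.086], [0.973, 0.224, 0.065, -0.673], [0.002, 0.273, -0.962, 0.384], [0.0, 0.0, 0.0, 1.0]]
[-0.7093, 1.2201, -0.1093, np.float64(0.1571)]
```

View pics/z.png

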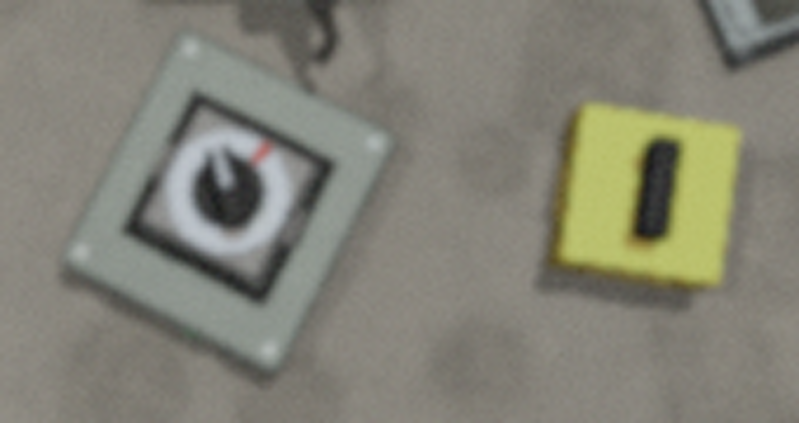

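The zoom shows the pointer aiming up-left and the red mark up-right, with the unit yawed about -28° and the cover about -8°. I'll move the wrist camera over the dial for a closer look.

>>> play_rows:
  rows:
    - [[0,-0.38,0.53,0,0],[0,-0.38,0.53,0,0],[0,-0.38,0.53,0,0],[0,-0.38,0.53,0,0],[0,-0.38,0.53,0,0],[0,-0.38,0.53,0,0],[0,-0.38,0.53,0,0],[0,-0.38,0.53,0,0]]

```text
time_s: 0.77
tcp_pos: [0.2805, -0.3519, 0.2452]
eef_rot: [180.0, 0.0, -166.5]
contact_force: [1.3, -0.2, -0.3]
gripper_width: 0.0877
gripper_force: 0.0
```

>>> play_rows:
  rows:
    - [[0,-0.38,0.53,0,0],[0,-0.38,0.53,0,0],[0,-0.38,0.53,0,0],[0,-0.38,0.53,0,0],[0,-0.38,0.53,0,0],[0,-0.38,0.53,0,0],[0,-0.38,0.53,0,0],[0,-0.38,0.53,0,0]]

```text
time_s: 1.43
tcp_pos: [0.4036, -0.0496, 0.2456]
eef_rot: [180.0, 0.1, -166.4]
contact_force: [2.0, -0.2, -0.8]
gripper_width: 0.0878
gripper_force: 0.0
```

>>> play_rows:
  rows:
    - [[0,-0.2,0.28,0.09,0],[0,-0.2,0.28,0.09,0],[0,-0.2,0.28,0.09,0],[0,-0.2,0.28,0.09,0],[0,-0.2,0.28,0.09,0],[0,-0.2,0.28,0.09,0],[0,-0.2,0.28,0.09,0],[0,-0.2,0.28,0.09,0]]

```text
time_s: 2.1
tcp_pos: [0.4674, 0.1067, 0.2003]
eef_rot: [-180.0, -0.0, -166.5]
contact_force: [0.4, 0.1, -0.0]
gripper_width: 0.0878
gripper_force: 0.0
```

```bash
python3 - <<'E'
from h import *
s=r.get_state();print(s['time_s'],s['tcp_pos'],s['eef_rot'],s['joints'].round(1))
i=r.camera_info('wrist');im=r.capture('wrist')[:,:,::-1];cv2.imwrite('pics/w1.png',im);np.save('w1.npy',i,allow_pickle=True)
E
```

```text
2.1 [0.46739947 0.1066747  0.20028806] [-1.79989305e+02 -3.78334471e-02 -1.66497078e+02] [  36.4    4.1  -27.    -0.   -59.  -112.9]
```

View pics/w1.png

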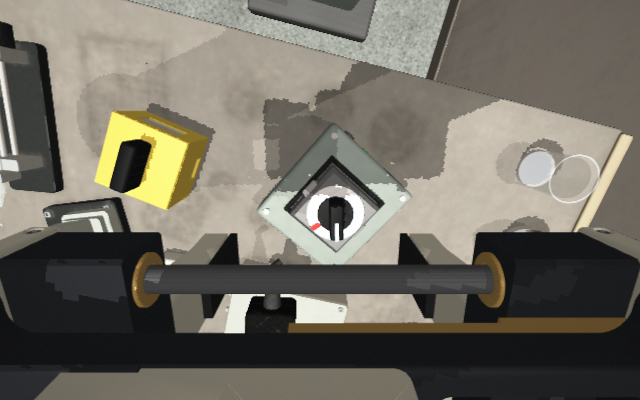

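The wrist view shows the cover at (150,160) and the unit around (335,195), with the red mark at (317,226) and the white pointer near (336,230). I'll shift forward to clear the gripper's own occlusion, then segment.

>>> play_rows:
  rows:
    - [[0,-0.12,0,0,0],[0,-0.12,0,0,0],[0,-0.12,0,0,0],[0,-0.12,0,0,0],[0,-0.12,0,0,0],[0,-0.12,0,0,0],[0,-0.12,0,0,0],[0,-0.12,0,0,0]]

```text
time_s: 2.82
tcp_pos: [0.5258, 0.1211, 0.2008]
eef_rot: [180.0, 0.0, -166.5]
contact_force: [0.0, -0.4, 0.7]
gripper_width: 0.088
gripper_force: 0.0
```

```bash
python3 - <<'E'
from h import *
import pickle
i=r.camera_info('wrist');im=r.capture('wrist')[:,:,::-1].copy();cv2.imwrite('pics/w2.png',im);pickle.dump(i,open('w2.pkl','wb'))
hsv=cv2.cvtColor(im,cv2.COLOR_BGR2HSV)
c=blob(cv2.inRange(hsv,(22,100,60),(35,255,255)));print('cover bbox',cv2.boundingRect(c))
m=cv2.inRange(hsv,(0,120,80),(8,255,255))|cv2.inRange(hsv,(172,120,80),(180,255,255))
n,l,st,ce=cv2.connectedComponentsWithStats(m);print([(st[k].tolist(),ce[k].round(1).tolist()) for k in range(1,n) if st[k,4]>8])
def crop(x,y,w,h,f): return cv2.resize(im[y:y+h,x:x+w],None,fx=f,fy=f,interpolation=cv2.INTER_CUBIC)
cv2.imwrite('pics/c2.png',crop(80,20,360,200,2.2))
E
```

```text
cover bbox (81, 35, 122, 111)
[([310, 158, 10, 9, 49], [314.6, 162.0]), ([151, 217, 13, 10, 99], [157.3, 221.3]), ([339, 298, 86, 25, 1386], [382.0, 310.5])]
```

View pics/c2.png

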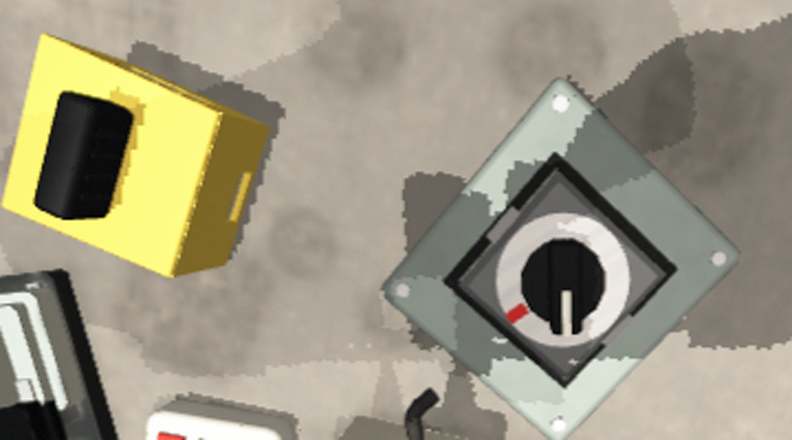

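The crop shows the four housing screws at (560,103), (719,258), (402,290) and (558,425), the white disc at about (563,280), and the red mark at (517,313). The cover's top corners are at (42,35), (221,112), (174,277) and (2,207). All of these are crop pixels at x2.2.

```bash
cat > m.py <<'E'
from h import *
import pickle
i=pickle.load(open('w2.pkl','rb'))
C=lambda pts,z:cast('wrist',np.array(pts)/2.2+[80,20]-0.25,z,i)
yaw=lambda v:np.degrees(np.arctan2(v[1],v[0]))
S=C([(560,103),(719,258),(558,425),(402,290)],.037)
print('screws',S.round(4).tolist());u=S.mean(0);print('unit',u)
# edges
for k in range(4): v=S[(k+1)%4]-S[k];print(np.linalg.norm(v).round(4),yaw(v).round(1))
print('plinth',C([(557,153),(675,268),(566,386),(446,282)],.058).mean(0))
print('disc',C([(563,280)],.064));print('grip',C([(566,268)],.088))
rd=C([(517,313)],.062)[0];print('red',rd,yaw(rd-u));
for z in(.066,.075,.088):
  p=C([(567,333),(566,292)],z);print('ptr',z,yaw(p[0]-u),yaw(p[0]-p[1]))
K=C([(42,35),(221,112),(174,277),(2,207)],.056);print('cover',K.mean(0),[ (np.linalg.norm(K[(k+1)%4]-K[k]).round(4),yaw(K[(k+1)%4]-K[k]).round(1)) for k in range(4)])
H=C([(65,92),(131,107),(105,216),(37,205)],.084);print('handle',H.round(4).tolist())
s=r.get_state();print(s['tcp_pos'],s['eef_rot'])
E
python3 m.py
```

```text
screws [[0.415, 0.1093, 0.037], [0.4592, 0.1914, 0.037], [0.549, 0.1425, 0.037], [0.5046, 0.0609, 0.037]]
unit [0.48197269 0.1260168  0.037     ]
0.0932 61.7
0.1022 -28.6
0.0928 -118.5
0.1018 151.6
plinth [0.48018432 0.12522492 0.058     ]
disc [[0.48137311 0.12605052 0.064     ]]
grip [[0.47458266 0.12409277 0.088     ]]
red [0.49875186 0.11140506 0.062     ] -41.05018350373445
ptr 0.066 19.06317134776477 15.815585481497978
ptr 0.075 17.856397967351995 15.81558548149808
ptr 0.088 15.64591133252185 15.81558548149801
cover [ 0.47860875 -0.0562014   0.056     ] [(np.float64(0.0687), np.float64(80.6)), (np.float64(0.0681), np.float64(-9.6)), (np.float64(0.07), np.float64(-99.7)), (np.float64(0.0677), np.float64(169.4))]
handle [[0.4572, -0.0571, 0.084], [0.4567, -0.0348, 0.084], [0.4956, -0.0409, 0.084], [0.4974, -0.0648, 0.084]]
[0.52586183 0.12118366 0.20078739] [ 1.79985357e+02  3.56470521e-02 -1.66483052e+02]
```

The unit is at (0.4817, 0.126) with yaw -28.5°. The dial is at about 16° and the red mark at -41°, so the dial needs about 57° clockwise. Moving down to grip the dial.

>>> play_rows:
  rows:
    - [[0,0.084,0.03,0,-0.03],[0,0.084,0.03,0,-0.03],[0,0.084,0.03,0.06,-0.03],[0,0.084,0.03,0.1,-0.03],[0,0.084,0.03,0.14,-0.03],[0,0.084,0.03,0.18,-0.03],[0,0.084,0.03,0.21,-0.03],[0,0.084,0.03,0.225,-0.03]]

```text
time_s: 3.53
tcp_pos: [0.4808, 0.1256, 0.0862]
eef_rot: [-180.0, -0.1, -163.9]
contact_force: [-1.3, -0.5, 0.1]
gripper_width: 0.0875
gripper_force: 0.0
```

>>> play_rows:
  squeeze: 8
  rows:
    - [[0.5,0,0,0,0],[0.7,0,0,0,0],[0.8,0,0,0,0],[0.9,0,0,0,0],[1,0,0,0,0],[1,0,0,0,0],[1,0,0,0,0],[1,0,0,0,0]]

```text
time_s: 4.2
tcp_pos: [0.4819, 0.1261, 0.0881]
eef_rot: [180.0, 0.0, -163.9]
contact_force: [-0.1, -0.8, -0.4]
gripper_width: 0.0402
gripper_force: 0.0
```

>>> play_rows:
  rows:
    - [[1,0,0,0,0],[1,0,0,0,0],[1,0,0,0,0],[1,0,0,0,0],[1,0,0,0,0],[1,0,0,0,0],[1,0,0,0,0],[1,0,0,0,0]]

```text
time_s: 4.87
tcp_pos: [0.4818, 0.126, 0.0878]
eef_rot: [-180.0, -0.0, -163.9]
contact_force: [0.3, -0.2, -0.1]
gripper_width: 0.0122
gripper_force: 8.0
```

```bash
python3 -c "
from h import *
s=r.get_state();print(s)"
```

```text
{'time_s': 4.8667, 'joints': array([ 3.73081587e+01,  1.35450843e+01, -3.30153646e+01,  5.72807402e-03,
       -4.34476899e+01, -1.11221295e+02]), 'qd': array([-0.05656415, -0.00764195,  0.00289156,  0.07710963, -0.01595246,
       -0.01411981]), 'joint_torque': array([ 4.05616108e-01, -4.08301413e+01,  2.14601541e+01,  4.85363781e+00,
       -9.77663230e-02, -2.73627962e-02]), 'tcp_pos': array([0.48184916, 0.12600766, 0.08781919]), 'eef_rot': array([-1.79993382e+02, -6.16141117e-03, -1.63908978e+02]), 'contact_force': array([ 0.25820792, -0.1814871 , -0.09652132]), 'moment': array([-0.26818862, -0.19383274,  0.02682286]), 'gripper_force': 7.991391867399216, 'gripper_width': 0.012208806554275742}
```

>>> play_rows:
  rows:
    - [[1,0,0,0,0.05],[1,0,0,0,0.1],[1,0,0,0,0.15],[1,0,0,0,0.2],[1,0,0,0,0.25],[1,0,0,0,0.3],[1,0,0,0,0.33],[1,0,0,0,0.33]]

```text
time_s: 5.53
tcp_pos: [0.4819, 0.1262, 0.0878]
eef_rot: [180.0, 0.0, 167.6]
contact_force: [0.9, 0.5, 0.6]
gripper_width: 0.0122
gripper_force: 8.0
```

>>> play_rows:
  rows:
    - [[1,0,0,0,0.05],[1,0,0,0,0.1],[1,0,0,0,0.15],[1,0,0,0,0.2],[1,0,0,0,0.25],[1,0,0,0,0.3],[1,0,0,0,0.334],[1,0,0,0,0.334]]

```text
time_s: 6.2
tcp_pos: [0.482, 0.1263, 0.0879]
eef_rot: [180.0, -0.0, 139.0]
contact_force: [-0.3, 1.1, -1.6]
gripper_width: 0.012
gripper_force: 8.0
```

>>> play_rows:
  rows:
    - [[0.8,0,0,0,0],[0.7,0,0,0,0],[0.6,0,0,0,0],[0.5,0,0,0,0],[0.4,0,0,0,0],[0.3,0,0,0,0],[0.2,0,0,0,0],[0.2,0,0,0,0]]

```text
time_s: 6.87
tcp_pos: [0.4819, 0.1261, 0.0879]
eef_rot: [180.0, 0.0, 139.0]
contact_force: [-0.9, -0.4, -0.2]
gripper_width: 0.0586
gripper_force: 0.0
```

```bash
python3 -c "
from h import *
s=r.get_state();print(s['joints'],s['eef_rot'],s['tcp_pos'],s['gripper_width']);print(toolshift([.53,.02,.2],160))"
```

```text
[ 3.73101301e+01  1.35387250e+01 -3.30111105e+01  6.85154894e-04
 -4.34481760e+01 -1.68281982e+02] [1.79998149e+02 8.65229547e-04 1.39028645e+02] [0.48187035 0.12607104 0.08788227] 0.05857046423952524
[-0.2118, -0.0971, -0.2242, np.float64(-0.244)]
```

>>> play_rows:
  rows:
    - [[0.2,0,0,-0.05,0],[0.1,0,0,-0.1,0],[0,0,0,-0.16,0],[0,-0.05,-0.02,-0.22,-0.07],[0,-0.1,-0.04,-0.244,-0.14],[0,-0.15,-0.06,-0.244,-0.21],[0,-0.185,-0.067,-0.244,-0.28],[0,-0.185,-0.067,-0.244,-0.36]]

```text
time_s: 7.53
tcp_pos: [0.531, 0.0381, 0.2101]
eef_rot: [180.0, 0.0, 170.1]
contact_force: [1.1, 1.5, 0.2]
gripper_width: 0.0876
gripper_force: 0.0
```

>>> play_rows:
  rows:
    - [[0,0,0,0,0],[0,0,0,0,0],[0,0,0,0,0],[0,0,0,0,0],[0,0,0,0,0],[0,0,0,0,0],[0,0,0,0,0],[0,0,0,0,0]]

```text
time_s: 8.2
tcp_pos: [0.5297, 0.0403, 0.2099]
eef_rot: [180.0, 0.0, 170.0]
contact_force: [0.6, -0.7, 0.4]
gripper_width: 0.0877
gripper_force: 0.0
```

```bash
python3 - <<'E'
from h import *
import pickle
s=r.get_state();print(s['tcp_pos'],s['eef_rot'],s['joints'])
i=r.camera_info('wrist');im=r.capture('wrist')[:,:,::-1].copy();cv2.imwrite('pics/w3.png',im);pickle.dump(i,open('w3.pkl','wb'))
P=np.array(i['pose']);f=200/np.tan(np.radians(i['fovy']/2))
for p in [(.482,.126,.06),(.4786,-.056,.056)]:
  q=P[:3,:3].T@(np.array(p)-P[:3,3]);print(q[:2]/q[2]*f+[i['cx'],i['cy']])
cv2.imwrite('pics/c3.png',cv2.resize(im[20:230,160:500],None,fx=2.3,fy=2.3,interpolation=cv2.INTER_CUBIC))
E
```

```text
[0.52966387 0.04033179 0.20991568] [1.79996335e+02 3.60293126e-03 1.69958784e+02] [ 2.55197950e+01  8.57721487e+00 -2.03880552e+01 -1.01265905e-03
 -6.10296676e+01 -1.25560520e+02]
[403.22847874 122.97838444]
[206.89135255 154.23804638]
```

View pics/c3.png

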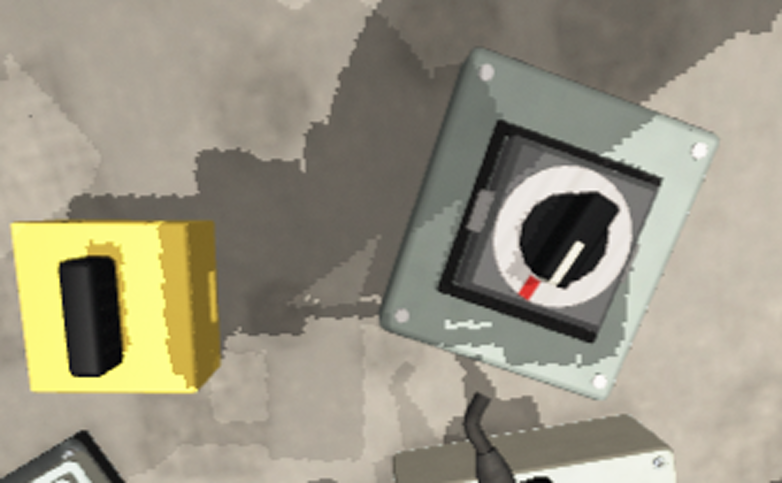

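The crop shows the pointer from (582,243) to (557,287), red mark at (527,289), unit screws at (487,72), (700,150), (600,381), (402,317), and cover corners at (12,222), (163,223), (189,391), (32,391).

```bash
python3 - <<'E'
from h import *
import pickle
i=pickle.load(open('w3.pkl','rb'))
C=lambda pts,z:cast('wrist',np.array(pts)/2.3+[160,20]-0.28,z,i)
yaw=lambda v:np.degrees(np.arctan2(v[1],v[0]))
S=C([(487,72),(700,150),(600,381),(402,317)],.037);u=S.mean(0);print('unit',u)
for k in range(4): v=S[(k+1)%4]-S[k];print(np.linalg.norm(v).round(4),yaw(v).round(1))
print('disc',C([(564,236)],.064))
rd=C([(527,289),(521,299),(534,280)],.062);print('red',yaw(rd[0]-u),yaw(rd[1]-rd[2]))
p=C([(557,287),(582,243)],.088);print('ptr',yaw(p[0]-p[1]),yaw(p[0]-u),p)
K=C([(12,222),(163,223),(189,391),(32,391)],.056);print('cover',K.mean(0),[(np.linalg.norm(K[(k+1)%4]-K[k]).round(4),yaw(K[(k+1)%4]-K[k]).round(1)) for k in range(4)])
K=C([(62,262),(110,257),(122,370),(72,376)],.084);print('handle',K.mean(0),yaw(K[3]-K[0]),yaw(K[2]-K[1]))
E
```

```text
unit [0.48223917 0.12630387 0.037     ]
0.0927 61.6
0.1018 -28.5
0.0927 -118.0
0.1024 151.6
disc [[0.48136296 0.12653125 0.064     ]]
red -42.634499087743464 -42.21200555446553
ptr -36.66803502640992 -35.44022336238856 [[0.49659244 0.11608836 0.088     ]
 [0.48282041 0.12634177 0.088     ]]
cover [ 0.47796806 -0.05964069  0.056     ] [(np.float64(0.0592), np.float64(79.6)), (np.float64(0.0682), np.float64(-5.3)), (np.float64(0.0656), np.float64(-100.1)), (np.float64(0.0683), np.float64(169.3))]
handle [ 0.47833041 -0.05250143  0.084     ] -11.506779060257998 -9.378412283609249
```

```bash
python3 - <<'E'
from h import *
import pickle
i=pickle.load(open('w3.pkl','rb'));im=cv2.imread('pics/w3.png');g=cv2.cvtColor(im,cv2.COLOR_BGR2GRAY);hsv=cv2.cvtColor(im,cv2.COLOR_BGR2HSV)
yaw=lambda v:np.degrees(np.arctan2(v[1],v[0]))
def ax(m,z,name):
    n,l,st,ce=cv2.connectedComponentsWithStats(m)
    for k in range(1,n):
        if not 12<st[k,4]<4000: continue
        y,x=np.where(l==k);w=cast('wrist',np.c_[x+x0,y+y0],z,i)[:,:2];e,V=np.linalg.eigh(np.cov(w.T));v=V[:,1];v=v*np.sign(v[0]);print(name,st[k].tolist(),w.mean(0).round(4),'yaw',yaw(v).round(1),'from unit',yaw(w.mean(0)-[.482,.1262]).round(1),np.sqrt(e*12).round(4))
x0,y0=385,95;sub=g[95:155,385:440]
ax((sub>110).astype(np.uint8),.088,'white');ax((sub<45).astype(np.uint8),.088,'black')
h=hsv[y0:155,x0:440];ax(((h[...,1]>120)&((h[...,0]<10)|(h[...,0]>170))&(h[...,2]>70)).astype(np.uint8),.062,'red')
cv2.imwrite('pics/d3.png',cv2.resize(im[95:155,385:440],None,fx=9,fy=9,interpolation=cv2.INTER_NEAREST))
E
```

```text
white [0, 0, 55, 60, 1899] [0.4841 0.1285] yaw 19.3 from unit 47.7 [0.0446 0.056 ]
black [46, 0, 9, 3, 18] [0.4632 0.1466] yaw 71.1 from unit 132.7 [0.0017 0.0069]
black [1, 9, 42, 41, 1099] [0.4786 0.1211] yaw -68.8 from unit -124.2 [0.025  0.0301]
red [1, 45, 9, 10, 48] [0.4987 0.1115] yaw -42.1 from unit -41.4 [0.0047 0.0085]
```

View pics/d3.png

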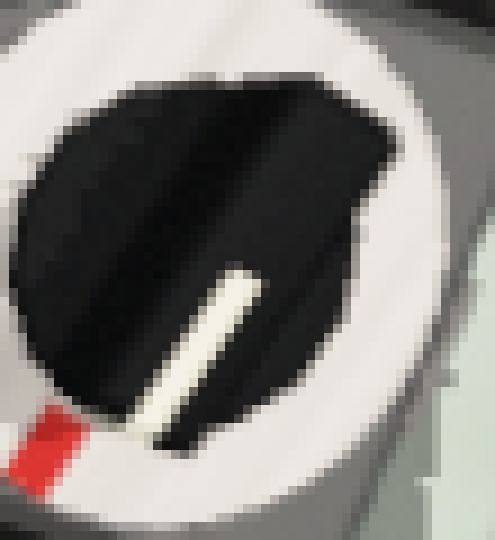

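The pointer and the red mark are now essentially parallel, within about 3°, so the dial is set. Next I grasp the cover at (0.478, -0.056) with yaw -10°.

>>> play_rows:
  rows:
    - [[0,0.03,-0.08,0,0],[0,0.06,-0.15,0,0],[0,0.068,-0.208,0,0],[0,0.068,-0.208,0.06,0],[0,0.068,-0.208,0.13,0],[0,0.068,-0.208,0.19,0],[0,0.068,-0.208,0.23,0],[0,0.068,-0.208,0.26,0]]

```text
time_s: 8.92
tcp_pos: [0.477, -0.0567, 0.0779]
eef_rot: [-180.0, -0.1, 169.9]
contact_force: [-0.3, 0.4, 1.0]
gripper_width: 0.0877
gripper_force: 0.0
```

>>> play_rows:
  squeeze: 45
  rows:
    - [[0.5,0,0,0,0],[0.7,0,0,0,0],[0.8,0,0,0,0],[0.9,0,0,0,0],[1,0,0,0,0],[1,0,0,0,0],[1,0,0,0,0],[1,0,0,0,0]]

```text
time_s: 9.58
tcp_pos: [0.4783, -0.0563, 0.0803]
eef_rot: [180.0, 0.0, 170.0]
contact_force: [0.1, 0.1, -0.8]
gripper_width: 0.0399
gripper_force: 0.0
```

>>> play_rows:
  rows:
    - [[1,0,0,0,0],[1,0,0,0,0],[1,0,0,0,0],[1,0,0,0,0],[1,0,0,0,0],[1,0,0,0,0],[1,0,0,0,0],[1,0,0,0,0]]

```text
time_s: 10.25
tcp_pos: [0.478, -0.0564, 0.0798]
eef_rot: [-180.0, -0.0, 170.0]
contact_force: [0.2, -0.4, -1.3]
gripper_width: 0.0135
gripper_force: 45.0
```

>>> play_rows:
  rows:
    - [[1,0,0,-0.03,0],[1,0,0,-0.08,0],[1,0,0,-0.14,0],[1,0,0,-0.2,0],[1,0,0,-0.25,0],[1,0,0,-0.26,0],[1,0,0,-0.26,0],[1,0,0,-0.26,0]]

```text
time_s: 10.92
tcp_pos: [0.4777, -0.0563, 0.2093]
eef_rot: [180.0, -0.0, 169.9]
contact_force: [0.7, 0.3, -2.0]
gripper_width: 0.0133
gripper_force: 45.0
```

>>> play_rows:
  rows:
    - [[1,0.01,0.04,0,0.03],[1,0.02,0.1,0,0.07],[1,0.03,0.17,0,0.11],[1,0.04,0.24,0,0.15],[1,0.05,0.3,0,0.19],[1,0.055,0.34,0,0.213],[1,0.056,0.36,0,0.213],[1,0.056,0.361,0,0.213]]

```text
time_s: 11.58
tcp_pos: [0.4816, 0.1276, 0.2081]
eef_rot: [-179.9, -0.1, 151.8]
contact_force: [1.5, -0.1, -1.6]
gripper_width: 0.014
gripper_force: 45.0
```

>>> play_rows:
  rows:
    - [[1,0,0,0.03,0],[1,0,0,0.05,0],[1,0,0,0.06,0],[1,0,0,0.06,0],[1,0,0,0.06,0],[1,0,0,0.06,0],[1,0,0,0.06,0],[1,0,0,0.06,0]]

```text
time_s: 12.25
tcp_pos: [0.4823, 0.1263, 0.1804]
eef_rot: [179.9, 0.0, 151.6]
contact_force: [0.4, 0.4, -1.8]
gripper_width: 0.0137
gripper_force: 45.0
```

```bash
python3 - <<'E'
from h import *
import pickle
s=r.get_state();print(s['tcp_pos'],s['eef_rot'],s['joints'],s['contact_force'],s['gripper_width'])
i=r.camera_info('wrist');im=r.capture('wrist')[:,:,::-1].copy();cv2.imwrite('pics/w4.png',im);pickle.dump(i,open('w4.pkl','wb'))
E
```

```text
[0.48227929 0.12625404 0.18040637] [1.79949339e+02 2.76018261e-02 1.51647547e+02] [ 3.73003491e+01  7.01239476e+00 -2.65452761e+01  5.11678815e-03
 -5.63847943e+01 -1.55655620e+02] [ 0.37905132  0.44090546 -1.75358099] 0.013689297755752141
```

View pics/w4.png

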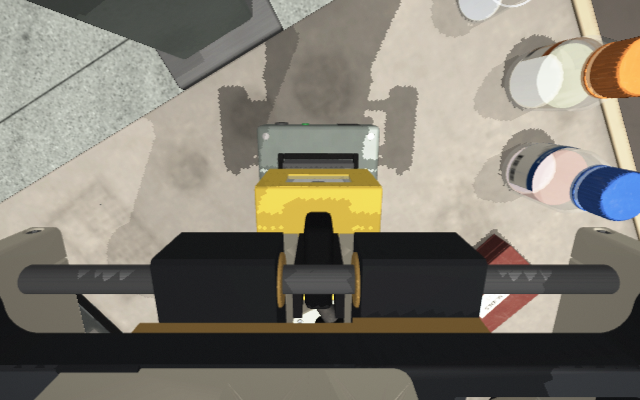

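The view shows the cover held level and centred: its top edge runs at row 187 over columns 257–381, and the housing below spans columns 258–380. I'll check the x offset of the cover in the grip.

```bash
python3 - <<'E'
from h import *
import pickle
i=pickle.load(open('w4.pkl','rb'));im=cv2.imread('pics/w4.png');hsv=cv2.cvtColor(im,cv2.COLOR_BGR2HSV)
t=np.array([.48228,.12625]);a=np.radians(151.65);X=np.array([np.cos(a),np.sin(a)]);Y=np.array([X[1],-X[0]])
def loc(uv,z,o=t): w=cast('wrist',uv,z,i)[:,:2]-o;return np.c_[w@X,w@Y].round(4).tolist()
print('cover top edge',loc([(257,187),(381,187)],.1564))
m=cv2.inRange(hsv,(22,100,60),(35,255,255));c=blob(m);print(cv2.boundingRect(c))
g=cv2.cvtColor(im,cv2.COLOR_BGR2GRAY)
print(hsv[164:192,275].tolist())
print('housing far edge',loc([(262,124),(376,124)],.036,np.array([.482,.1262])))
print('plinth edge',loc([(278,153),(358,153)],.041))
E
```

```text
cover top edge [[0.0338, -0.0328], [0.0337, 0.0334]]
(254, 169, 129, 67)
[[53, 15, 150], [51, 17, 151], [53, 17, 137], [47, 18, 125], [28, 60, 128], [23, 160, 151], [23, 176, 155], [23, 174, 155], [23, 177, 154], [23, 176, 154], [23, 176, 154], [23, 177, 154], [23, 176, 155], [23, 176, 155], [23, 176, 154], [23, 176, 154], [23, 174, 155], [23, 176, 155], [23, 177, 154], [23, 176, 154], [23, 176, 155], [23, 176, 154], [23, 172, 187], [23, 172, 214], [24, 166, 231], [25, 160, 239], [26, 157, 242], [26, 157, 242]]
housing far edge [[0.061, -0.0491], [0.0609, 0.051]]
plinth edge [[0.0365, -0.0355], [0.0364, 0.0353]]
```

>>> play_rows:
  rows:
    - [[1,0.002,0,0.015,0],[1,0.002,0,0.03,0],[1,0.002,0,0.045,0],[1,0.002,0,0.06,0],[1,0.002,0,0.07,0],[1,0.002,0,0.08,0],[1,0.002,0,0.085,0],[1,0.002,0,0.085,0]]

```text
time_s: 12.97
tcp_pos: [0.4808, 0.1266, 0.1366]
eef_rot: [-179.9, -0.0, 151.7]
contact_force: [0.7, -0.1, -1.5]
gripper_width: 0.0137
gripper_force: 45.0
```

>>> play_rows:
  rows:
    - [[1,0,0,0.003,0],[1,0,0,0.006,0],[1,0,0,0.009,0],[1,0,0,0.012,0],[1,0,0,0.015,0],[1,0,0,0.018,0],[1,0,0,0.018,0],[1,0,0,0.018,0]]

```text
time_s: 13.63
tcp_pos: [0.4815, 0.1268, 0.1285]
eef_rot: [180.0, 0.0, 151.7]
contact_force: [1.8, -0.7, 0.4]
gripper_width: 0.0139
gripper_force: 45.0
```

>>> play_rows:
  rows:
    - [[1,0,0,0.002,0],[1,0,0,0.004,0],[1,0,0,0.006,0],[1,0,0,0.008,0],[1,0,0,0.01,0],[1,0,0,0.01,0],[1,0,0,0.01,0],[1,0,0,0.01,0]]

```text
time_s: 14.3
tcp_pos: [0.4806, 0.1265, 0.1227]
eef_rot: [-179.9, -0.1, 151.6]
contact_force: [0.6, 0.1, -7.6]
gripper_width: 0.014
gripper_force: 45.0
```

>>> play_rows:
  rows:
    - [[1,0,0,0,0],[1,0,0,0,0],[1,0,0,0,0],[1,0,0,0,0],[1,0,0,0,0],[1,0,0,0,0],[1,0,0,0,0],[1,0,0,0,0]]

```text
time_s: 14.97
tcp_pos: [0.4808, 0.1266, 0.1231]
eef_rot: [-180.0, -0.0, 151.6]
contact_force: [-1.3, 1.5, -11.3]
gripper_width: 0.0137
gripper_force: 45.0
```

```bash
python3 - <<'E'
from h import *
s=r.get_state();print(s['tcp_pos'],s['contact_force'],s['moment'],s['eef_rot'])
im=r.capture('wrist')[:,:,::-1];cv2.imwrite('pics/w5.png',im)
E
```

```text
[0.48078055 0.12661149 0.12310723] [ -1.27184172   1.52529354 -11.33250566] [0.24409435 0.13496506 0.02115291] [-1.79968064e+02 -3.09547207e-02  1.51643472e+02]
```

View pics/w5.png

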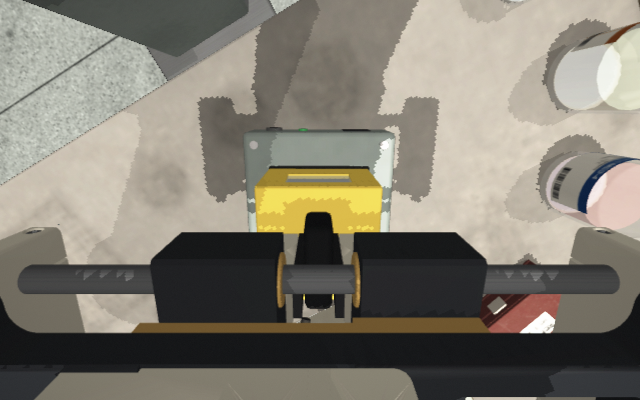

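The cover sits level over the gasket, with its edge still at row ~187, so it has not slipped in the grip. The rim is near 43 mm and the catches seem to be pulling it down, so I keep pressing.

>>> play_rows:
  rows:
    - [[1,0,0,0.001,0],[1,0,0,0.002,0],[1,0,0,0.003,0],[1,0,0,0.004,0],[1,0,0,0.005,0],[1,0,0,0.006,0],[1,0,0,0.006,0],[1,0,0,0.006,0]]

```text
time_s: 15.68
tcp_pos: [0.4817, 0.127, 0.1207]
eef_rot: [179.9, 0.0, 151.7]
contact_force: [0.4, 0.3, -0.5]
gripper_width: 0.0136
gripper_force: 45.0
```

>>> play_rows:
  rows:
    - [[1,0,0,0,0],[1,0,0,0,0],[1,0,0,0,0],[1,0,0,0,0],[1,0,0,0,0],[1,0,0,0,0],[1,0,0,0,0],[1,0,0,0,0]]

```text
time_s: 16.35
tcp_pos: [0.4812, 0.1268, 0.1204]
eef_rot: [180.0, 0.0, 151.7]
contact_force: [0.7, 0.9, -0.9]
gripper_width: 0.014
gripper_force: 45.0
```

>>> play_rows:
  rows:
    - [[1,0,0,0.001,0],[1,0,0,0.002,0],[1,0,0,0.003,0],[1,0,0,0.004,0],[1,0,0,0.004,0],[1,0,0,0.004,0],[1,0,0,0.004,0],[1,0,0,0.004,0]]

```text
time_s: 17.02
tcp_pos: [0.4812, 0.1268, 0.1185]
eef_rot: [180.0, 0.0, 151.7]
contact_force: [-0.8, -0.2, 4.7]
gripper_width: 0.0136
gripper_force: 45.0
```

>>> play_rows:
  rows:
    - [[1,0,0,0,0],[1,0,0,0,0],[1,0,0,0,0],[1,0,0,0,0],[1,0,0,0,0],[1,0,0,0,0],[1,0,0,0,0],[1,0,0,0,0]]

```text
time_s: 17.68
tcp_pos: [0.4812, 0.1268, 0.1184]
eef_rot: [180.0, 0.0, 151.7]
contact_force: [0.4, -0.0, 5.9]
gripper_width: 0.0138
gripper_force: 45.0
```

>>> play_rows:
  rows:
    - [[1,0,0,0.001,0],[1,0,0,0.001,0],[1,0,0,0.001,0],[1,0,0,0.001,0],[1,0,0,0.001,0],[1,0,0,0.001,0],[1,0,0,0.001,0],[1,0,0,0.001,0]]

```text
time_s: 18.35
tcp_pos: [0.4813, 0.1268, 0.118]
eef_rot: [180.0, 0.0, 151.7]
contact_force: [-0.2, 1.1, 5.9]
gripper_width: 0.0139
gripper_force: 45.0
```

```bash
python3 -c "
from h import *
s=r.get_state();print(s['tcp_pos'],s['contact_force'],s['gripper_force']);print(r.close_job())"
```

```text
[0.48125677 0.12680113 0.11800975] [-0.22240098  1.05276259  5.94161704] 44.996488094329834
the job is handed in; nothing more can be done
None
```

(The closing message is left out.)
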